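Lengthen the sampling pole by one hole

ROBOT

A 6-joint arm with a two-finger parallel gripper is mounted at the origin on the work surface. World frame = base frame: x ahead of the robot, y to its left, z up, the work surface at z = 0. Lengths are in mm, angles in rad, forces in N, time in s.
With the tool pointing down it reaches from about 350 to 775 mm from the base axis. Payload 7.3 kg.
Tool frame: the origin (TCP) lies between the finger pads; the fingertips stand 14 mm ahead of it and the grasp point (between the pads) lies 5 mm behind it; z points along the fingers, y is the line along which they close (so a half turn about z gives the same grasp; the last joint's range is limited). The gripper opens to 92 mm and grips with 3 to 60 N. Pads are 19 mm wide; open, the fingers measure 130 mm over their backs; the gripper's body (75 mm by 190 mm) begins 47 mm behind the grasp point.
Start: joints at [-1.345, 0.342, 1.524, -0, 1.275, -0.146], TCP at [190.752, -489.139, 240.741] pointing down, gripper open.
Joint ranges: [-2.53, 2.53], [-0.77, 2.02], [0.04, 2.7], [-1, 4.14], [0.28, 2.66], [-3.11, 3.11]. Speed limits (rad/s): [2.57, 2.57, 3.14, 3.14, 3.14, 3.14].

INTERFACE

Orientations are given as [roll, pitch, yaw] about the fixed x, y, z axes, in that order (R = Rz(yaw) Ry(pitch) Rx(roll)).
In Python, from plant import get_obs, cams, close_job gives the robot as it stands. The module is installed in compiled form; this text tells all that it offers.
- The arm moves only by the shell command python3 -m creep 'ROWS'. ROWS is JSON, a list of rows, each an object of numbers: "hand": the opening, from 0 (shut) to 1 (fully open); "tx", "ty", "tz": the shift along the tool's x, y, z in m; "spin": the turn about the tool's z in degrees. In form: [{"hand": .., "tx": .., "ty": .., "tz": .., "spin": ..}, ...]. A call has 1 to 5 rows; each row shifts and turns the commanded pose from where the row before left it, along the tool's axes as they then stand; what a row does not reach is not made up. A row lasts 1/8 s, in which the tool goes at most 62.5 mm and 10.7 degrees, less where a joint would pass 70% of its speed; a pose out of reach is approached as far as the arm can. A call is refused whole if a number of a shift passes 0.0625 or a number of a turn 10.7, either way. A call with a gripper value outside its range is refused whole. The fingers move at their own pace and stop on an object; the grip force is fixed at half the most. Time passes only in rows, so rows that do not move let the fingers close. It gives the time, the measured TCP pose, the force, the opening and the grip force at its end, in the units of the state.
- get_obs(): the state, without advancing time (a new reading comes with each control period).
- cams.capture(name): name is "side" or "top" or "wrist"; returns a dict with "color" (384x512x3 uint8, red, green, blue), "K" (3x3 intrinsics, pixels), "R" (3x3) and "t" (3): a world point X has camera coordinates R X + t. Camera axes: x right, y down, z forward; pixel columns grow to the right and rows downward; lengths in mm; the calibration is good to about 2 mm. A picture is of the moment at which its call begins. There is no depth.
- close_job(): hands the job in; it is judged then, once.
The state is a dict: "time": time; "joint_positions": joint angles; "dq": joint speeds; "tau": joint torques, N m; "tool_pos": TCP position; "tcp_rot": TCP orientation; "contact_force": force on the tool from outside, world axes, zero at the start; "moment": the same for the moment, N m; "grip_width": finger opening in mm; "finger_force": force on a finger pad.
Only numpy, scipy, OpenCV 4.12 (cv2) and the standard library are available. Lean on these libraries where they do the work, as an engineer would, in place of code of your own. Each camera call takes 0.05 s, during which the arm holds its last target. There are 200 camera calls.

TASK

Make the water-sampling pole in the bench rests one hole longer: pinch its two opposite snap buttons flush, draw the handle tube out, and let the buttons click into the next pair of holes. Never drag or ram the tube hard against a button that stands in its hole: stop as soon as it clicks. Ease off for a moment, then give the handle a gentle but firm tug for a moment to prove that it is locked, let go, and leave it locked there, with everything else on the bench where it stands.

Things in the scene. Friction and masses are not known exactly. Their poses are not given: they have to be found in the camera images.
- pole: The fixed part: inner aluminium tube (24 mm across) clamped level in two grey cast rests screwed to the bench, its axis 80 mm above the bench, a sampling cup at its -y end. Origin: on the bench surface straight below the buttons. Its y axis runs along the pole and +y is the way the handle tube draws out (longer); its x axis runs from the near button to the far one.
- handle (a joint): Slide of the outer (handle) tube along the pole's +y, m: 0 in the hole it starts in (up to 1 mm of play either way), grows as it is drawn out. Tube: aluminium, 28 mm across, 1.5 mm wall, its mouth 122 mm on the -y side of the buttons. 0.35 kg, drags with about 2 N, some 5 N with buttons under the wall. A proving tug is 10 to 20 N in all.
- buttons (a point): The point midway between the two buttons, on the pole's axis, 80 mm above the bench. It does not move. The tube there is free of the rests for 140 mm either way. Rows of 12 mm holes run along both flanks of the handle tube, drilled by hand at uneven steps: from one hole to the next it is anything from 30 to 52 mm.
- button_near (a joint): Travel of the snap button on the pole's -x flank, m: 0 = out, 5 mm proud of the handle tube (locked), 0.005 = flush, 0.006 = under the tube's wall. Round-headed steel pin 10 mm across, spring 2 N at rest, 4 N flush. Pressed flush it rides under the hole's edge as the tube is drawn; over 1 mm proud it jams. Each pin may bear at most 12 N from the tube.
- button_far (a joint): The same for the button on the +x flank. The two face away from each other across the tube, 38 mm over both heads when out, so one pinch across the tube with both pads (20 to 30 N) presses both; pads pressed on the tube also draw it along. Off-centre pads press one button less. In a hole each pin has 1 mm of play along the tube either way.
- grip_end (a point): The end face of the handle's rubber grip (39 mm across), on the axis, 427 mm from the buttons at the start; it moves with the handle.
- comparator: bystander: upright beige block 52 x 75 x 150 mm with two short glass tubes in its top; leave it where it stands. Origin: centre of its underside.
- sample_0: bystander: plastic sample bottle, 54 mm across, 125 mm tall; leave it where it stands. Origin: centre of its underside.
- sample_1: bystander: a second bottle just like sample_0; leave it where it stands. Origin: centre of its underside.
- reagent_jar: bystander: white jar, 80 mm across, 140 mm tall; leave it where it stands. Origin: centre of its underside.
- amber_bottle: bystander: amber bottle with a black cap, 72 mm across, 150 mm tall; leave it where it stands. Origin: centre of its underside.
- dishes: bystander: stack of three glass dishes, 92 mm across, 44 mm high; leave it where it stands. Origin: centre of its underside.
- beaker: bystander: small open beaker, 60 mm across, 65 mm tall; leave it where it stands. Origin: centre of its underside.
- spatula: bystander: steel scoop lying on the bench, 150 mm long; leave it where it stands. Origin: under its middle.

How it is judged:
By the outcome, as a careful person would: the job done as asked, in the order asked, and still so for the second after the job is handed in, with the robot touching nothing.
It also fails if it takes over 43 s, if anything falls off the work surface, if the arm or the gripper's body presses on something with over 40 N, if the wrist force passes 120 N, or if a joint passes its speed limit or range.

## Working session

There is one attempt and no reset: what is moved stays moved. The work goes in short steps, Python scripts to look and compute and a shell command to move; the robot and the scene stay as the last step left them, time stands still between calls to the robot, and variables do not carry over. Pictures are saved under pics/ and viewed, at most 10 in all, crops included, and the job is handed in when it is done.

```bash
mkdir -p pics; python3 - <<'E'
from plant import get_obs,cams
import cv2,numpy as np
o=get_obs();print(o)
for n in("side","top","wrist"):
    c=cams.capture(n);np.savez(f"pics/{n}0.npz",**c);cv2.imwrite(f"pics/{n}0.png",c["color"][:,:,::-1]);print(n,c["K"].round(1).tolist(),c["R"].round(3).tolist(),c["t"].round(1).tolist())
a=[cv2.imread(f"pics/{n}0.png") for n in("side","top")]
cv2.imwrite("pics/st.png",cv2.resize(np.hstack(a),(800,300)))
E
```

```text
{'time': 0.0, 'joint_positions': array([-1.34498060e+00,  3.42732068e-01,  1.52504438e+00, -2.22834081e-05,
        1.27539028e+00, -1.46000343e-01]), 'dq': array([ 3.73405911e-04,  1.39896525e-03, -1.15578537e-04,  2.63230336e-04,
        9.58956973e-05,  5.15257317e-04]), 'tau': array([ 6.54346641e-04, -4.31236231e+01, -2.44217527e+01,  7.16416142e-02,
        5.58476779e-02, -1.44411010e-04]), 'tool_pos': array([ 190.66135207, -488.72968107,  240.03054608]), 'tcp_rot': array([-3.14003222e+00, -2.07918689e-04,  3.71822408e-01]), 'contact_force': array([-0.12284063, -0.10475946, -0.79596057]), 'moment': array([-0.02244485, -0.01439475, -0.06169728]), 'finger_force': 0.0, 'grip_width': 91.6409737936084}
side [[434.4, 0.0, 254.9], [0.0, 434.4, 188.1], [0.0, 0.0, 1.0]] [[-0.982, -0.188, -0.015], [-0.1, 0.583, -0.806], [0.161, -0.79, -0.591]] [620.4, 71.7, 1344.5]
top [[391.9, 0.0, 258.4], [0.0, 391.9, 189.1], [0.0, 0.0, 1.0]] [[-0.026, -1.0, 0.013], [-0.997, 0.025, -0.077], [0.076, -0.015, -0.997]] [127.1, 603.9, 1084.7]
wrist [[274.1, 0.0, 256.7], [0.0, 274.1, 188.3], [0.0, 0.0, 1.0]] [[0.364, -0.931, -0.001], [-0.896, -0.35, 0.272], [-0.254, -0.098, -0.962]] [-525.3, -36.1, 389.4]
```

View pics/top0.png

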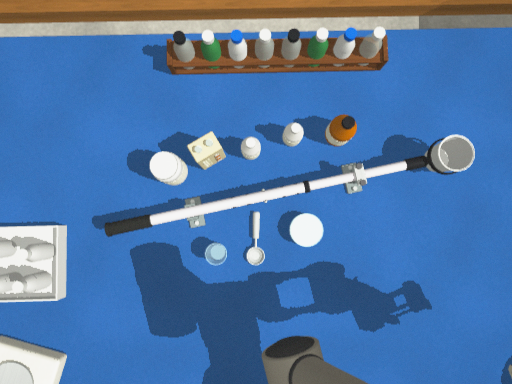

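View pics/side0.png

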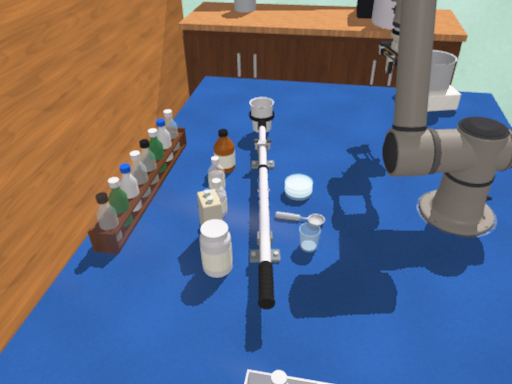

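```bash
cat > h.py <<'E'
import numpy as np,cv2
from plant import get_obs,cams
def snap(n,f):
    c=cams.capture(n);np.savez(f"pics/{f}.npz",**c);cv2.imwrite(f"pics/{f}.png",c["color"][:,:,::-1]);return c
def ray(c,u,v,z=80.):
    d=c["R"].T@np.linalg.inv(c["K"])@np.array([u,v,1.]);o=-c["R"].T@c["t"]
    return o+d*(z-o[2])/d[2]
def proj(c,X):
    p=c["K"]@(c["R"]@np.asarray(X,float)+c["t"]);return p[:2]/p[2]
E
python3 - <<'E'
from h import *
c=np.load("pics/top0.npz");im=c["color"].astype(int)
pts=[]
for u in list(range(155,186))+list(range(206,300)):
    v0=220-(u-150)*(220-165)/(405-150)
    col=im[int(v0)-12:int(v0)+13,u]; m=(col[:,0]>110)
    # contiguous run about centre
    i=12
    if not m[i]:continue
    a=b=i
    while a>0 and m[a-1]:a-=1
    while b<24 and m[b+1]:b+=1
    if b-a<14: pts.append((u,int(v0)-12+(a+b)/2,b-a+1))
pts=np.array(pts);W=np.array([ray(c,u,v,80) for u,v,_ in pts])[:,:2]
vx,vy,x0,y0=cv2.fitLine(W.astype(np.float32),cv2.DIST_HUBER,0,.01,.01).ravel()
d=np.array([vx,vy])*np.sign(vy);print("dir",d,"pt",x0,y0,"ang",np.degrees(np.arctan2(d[1],d[0])))
print(np.median(pts[:,2]))
n=np.array([d[1],-d[0]]);print("resid",np.std((W-[x0,y0])@n))
for u,v in((308,187),(303,188),(106,230),(264,196)): 
    p=ray(c,u,v)[:2];print(u,v,p.round(1),((p-[x0,y0])@d).round(1))
big=cv2.resize(c["color"][165:245,180:320,::-1],None,fx=5.7,fy=5.7,interpolation=cv2.INTER_CUBIC);cv2.imwrite("pics/crop1.png",big)
E
```

```text
dir [-0.18728368  0.9823059 ] pt 568.8206 183.88885 ang 100.7943
11.0
resid 0.7317367444970269
308 187 [604.8 -20.5] -207.5
303 188 [602.5  -7. ] -193.8
106 230 [504.  518.1] 340.4
264 196 [583.6  98.2] -87.0
```

View pics/crop1.png

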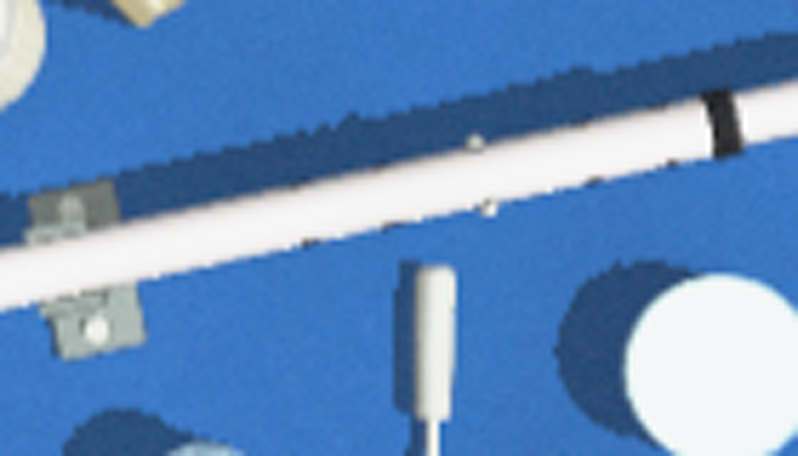

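View pics/wrist0.png

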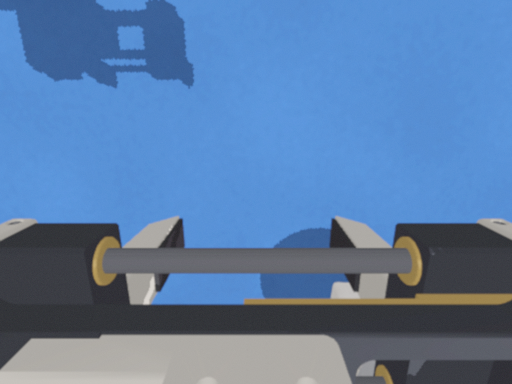

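```bash
python3 - <<'E'
from h import *
c=np.load("pics/top0.npz")
d=np.array([-.18728,.98231]);n=np.array([d[1],-d[0]])
cr=lambda u,v:(180+u/5.7-.4,165+v/5.7-.4)
b1=ray(c,*cr(475,142))[:2];b2=ray(c,*cr(489,208))[:2];B=(b1+b2)/2;print(b1,b2,B,"sep",(b1-b2)@n,(b1-b2)@d)
print("axis offset",(B-[568.82,183.89])@n)
for u,v in((307,243),(390,226),(489,208),(595,181),(672,163),(725,122)):print("hole",((ray(c,*cr(u,v),76)[:2]-b2)@d).round(1))
print("gripend",(ray(c,106,230)[:2]-B)@d)
for nm,u,v,z in(("comp",205,147,150),("s0cap",250,143,125),("s1cap",293,128,125),("amber",349,122,150),("jar",160,160,140),("dish",306,230,44)):
    p=ray(c,u,v,z)[:2]-B;print(nm,"along",(p@d).round(),"across",(p@n).round())
E
```

```text
[601.06197487 100.56896374] [569.8929205   94.82988231] [585.47744768  97.69942302] sep 31.692488972758387 -0.19978342643903235
axis offset 0.22100617709171083
hole 86.9
hole 47.1
hole -0.2
hole -51.7
hole -89.1
hole -117.9
gripend 428.19979659963724
comp along 122.0 across 147.0
s0cap along 9.0 across 138.0
s1cap along -109.0 across 153.0
amber along -248.0 across 133.0
jar along 241.0 across 140.0
dish along -94.0 across -116.0
```

```bash
python3 -m creep '[{"spin":-10},{"spin":-10},{"spin":-10},{"spin":-10},{"spin":-10}]';python3 -m creep '[{"spin":-10,"tx":0.02,"ty":0.02},{"spin":-10},{"spin":-9.5},{"tx":0.04,"ty":0.04},{"tx":0.04,"ty":0.04}]'; python3 -m creep '[{"tx":0.04,"ty":0.04},{"tx":0.04,"ty":0.04},{"tx":0.04,"ty":0.04},{"tx":0.04,"ty":0.04},{"tx":0.04,"ty":0.04}]'
```

```text
invalid input at $[0]: expected keys hand, tx, ty, tz, spin
invalid input at $[0]: expected keys hand, tx, ty, tz, spin
invalid input at $[0]: expected keys hand, tx, ty, tz, spin
```

```bash
python3 -m creep '[{"hand":1,"tx":0,"ty":0,"tz":0,"spin":-10},{"hand":1,"tx":0,"ty":0,"tz":0,"spin":-10},{"hand":1,"tx":0,"ty":0,"tz":0,"spin":-10},{"hand":1,"tx":0,"ty":0,"tz":0,"spin":-10},{"hand":1,"tx":0,"ty":0,"tz":0,"spin":-10}]'
python3 -m creep '[{"hand":1,"tx":0,"ty":0,"tz":0,"spin":-10},{"hand":1,"tx":0,"ty":0,"tz":0,"spin":-10},{"hand":1,"tx":0,"ty":0,"tz":0,"spin":-9.5},{"hand":1,"tx":0.04,"ty":0.04,"tz":0,"spin":0},{"hand":1,"tx":0.04,"ty":0.04,"tz":0,"spin":0}]'
python3 -m creep '[{"hand":1,"tx":0.04,"ty":0.04,"tz":0,"spin":0},{"hand":1,"tx":0.04,"ty":0.04,"tz":0,"spin":0},{"hand":1,"tx":0.04,"ty":0.04,"tz":0,"spin":0},{"hand":1,"tx":0.04,"ty":0.04,"tz":0,"spin":0},{"hand":1,"tx":0.04,"ty":0.04,"tz":0,"spin":0}]'
```

```text
time: 0.78
tool_pos: [190.7, -489.0, 240.4]
tcp_rot: [-3.141, -0.001, 1.25]
contact_force: [0.8, -0.1, -1.1]
grip_width: 91.8
finger_force: 0.0
time: 1.4
tool_pos: [254.6, -394.5, 240.2]
tcp_rot: [3.142, -0.001, 1.758]
contact_force: [0.2, 0.3, 0.7]
grip_width: 91.5
finger_force: 0.0
time: 2.02
tool_pos: [414.0, -160.0, 240.7]
tcp_rot: [3.141, 0.0, 1.759]
contact_force: [0.1, -0.4, 0.4]
grip_width: 91.8
finger_force: 0.0
```

```bash
python3 -m creep '[{"hand":1,"tx":0.04,"ty":0.04,"tz":0,"spin":0},{"hand":1,"tx":0.04,"ty":0.04,"tz":0,"spin":0},{"hand":1,"tx":0.04,"ty":0.04,"tz":0,"spin":0},{"hand":1,"tx":0.04,"ty":0.04,"tz":0,"spin":0},{"hand":1,"tx":0.04,"ty":0.04,"tz":0,"spin":0}]'
python3 -m creep '[{"hand":1,"tx":0.0,"ty":0.0,"tz":0.03,"spin":0},{"hand":1,"tx":0.0,"ty":0.0,"tz":0.03,"spin":0},{"hand":1,"tx":0.0,"ty":0.0,"tz":0,"spin":0}]'
python3 -c "
from h import *
c=snap('wrist','w1');print(get_obs()['tool_pos'],get_obs()['tcp_rot']);print(proj(c,[585.5,97.7,80]),proj(c,[585.5+.187*50,97.7-50,80]))"
```

```text
time: 2.65
tool_pos: [573.0, 74.0, 240.4]
tcp_rot: [-3.141, 0.0, 1.759]
contact_force: [0.1, -0.8, 1.3]
grip_width: 91.5
finger_force: 0.0
time: 3.02
tool_pos: [570.7, 72.5, 178.3]
tcp_rot: [-3.136, -0.001, 1.76]
contact_force: [-0.4, -0.0, 0.3]
grip_width: 91.8
finger_force: 0.0
[571.87100913  72.3168725  180.15973844] [-3.13943054e+00 -3.40064995e-04  1.75933631e+00]
[280.60472686 168.72706844] [279.09725344 221.31699364]
```

View pics/w1.png

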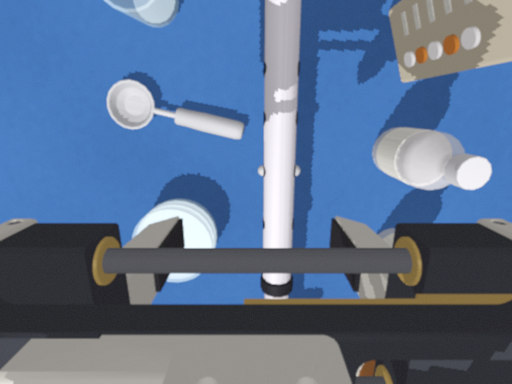

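```bash
python3 -m creep '[{"hand":1,"tx":0.011,"ty":0.009,"tz":0.0,"spin":0},{"hand":1,"tx":0.01,"ty":0.0088,"tz":0.02,"spin":0},{"hand":1,"tx":0.0,"ty":0.0,"tz":0.035,"spin":0},{"hand":1,"tx":0.0,"ty":0.0,"tz":0.03,"spin":0},{"hand":1,"tx":0.0,"ty":0.0,"tz":0.02,"spin":0}]'
python3 -m creep '[{"hand":1,"tx":0.0,"ty":0.0,"tz":0.0,"spin":0},{"hand":1,"tx":0.0,"ty":0.0,"tz":0.0,"spin":0}]'
python3 -c "
from h import *
c=snap('wrist','w2');print(get_obs()['tool_pos'],get_obs()['tcp_rot'])"
```

```text
time: 3.7
tool_pos: [585.3, 97.1, 73.4]
tcp_rot: [-3.14, -0.0, 1.76]
contact_force: [-0.1, -1.0, -0.0]
grip_width: 91.6
finger_force: 0.0
time: 3.95
tool_pos: [586.5, 96.7, 76.2]
tcp_rot: [3.14, 0.0, 1.76]
contact_force: [0.5, -0.1, 0.4]
grip_width: 91.7
finger_force: 0.0
[586.62533498  96.60533083  76.59895191] [3.13966588e+00 3.15374756e-04 1.75956602e+00]
```

View pics/w2.png

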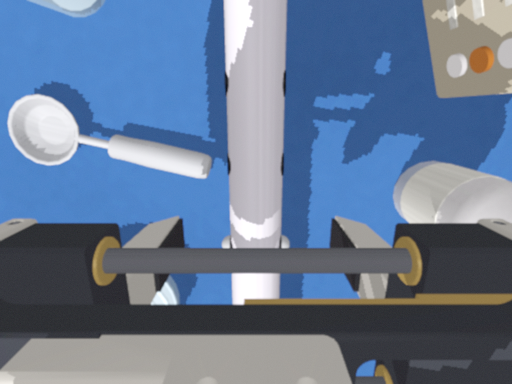

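```bash
python3 - <<'E'
from h import *
c=np.load("pics/w2.npz")
d=np.array([-.187,.982])
print(proj(c,[586.6,96.6,81.6]),proj(c,[586.6,96.6,80]))
for v in(242,163,82):
    for u in(226,286):
        p=ray(c,u,v)[:2]-[586.6,96.6];print(v,u,(p@d).round(1),(p@[.982,.187]).round(1))
E
```

```text
[259.78605733 245.15863897] [259.75433221 243.81913418]
242 226 1.1 -19.0
242 286 1.1 14.7
163 226 46.1 -17.7
163 286 46.1 13.4
82 226 85.3 -16.5
82 286 85.4 12.2
```

```bash
python3 -m creep '[{"hand":0.5,"tx":0.001,"ty":-0.0015,"tz":0.0,"spin":0},{"hand":0.46,"tx":0.0,"ty":0.0,"tz":0.0,"spin":0},{"hand":0.38,"tx":0.0,"ty":0.0,"tz":0.0,"spin":0},{"hand":0.38,"tx":0.0,"ty":0.0,"tz":0.0,"spin":0}]'
python3 -m creep '[{"hand":0.34,"tx":0,"ty":0,"tz":0.0,"spin":0},{"hand":0.34,"tx":0.0,"ty":0.0,"tz":0.0,"spin":0}]'
```

```text
time: 4.5
tool_pos: [584.2, 96.9, 75.8]
tcp_rot: [3.141, 0.0, 1.759]
contact_force: [0.4, -0.1, 0.4]
grip_width: 56.3
finger_force: 0.0
time: 4.75
tool_pos: [584.6, 97.0, 75.8]
tcp_rot: [3.141, 0.0, 1.759]
contact_force: [4.5, 1.1, -0.6]
grip_width: 36.7
finger_force: 1.6
```

```bash
python3 -m creep '[{"hand":0.34,"tx":0,"ty":0.001,"tz":0.0,"spin":0},{"hand":0.34,"tx":0.0,"ty":0.0,"tz":0.0,"spin":0},{"hand":0.34,"tx":0.0,"ty":0.0,"tz":0.0,"spin":0}]'
```

```text
time: 5.12
tool_pos: [585.1, 97.1, 75.7]
tcp_rot: [-3.142, 0.0, 1.759]
contact_force: [0.2, -0.4, -0.2]
grip_width: 31.3
finger_force: 3.2
```

Balanced across. Close fully.

```bash
python3 -m creep '[{"hand":0.2,"tx":0,"ty":0,"tz":0.0,"spin":0},{"hand":0.2,"tx":0.0,"ty":0.0,"tz":0.0,"spin":0},{"hand":0.2,"tx":0.0,"ty":0.0,"tz":0.0,"spin":0}]'
```

```text
time: 5.5
tool_pos: [585.6, 97.2, 75.7]
tcp_rot: [3.141, 0.0, 1.759]
contact_force: [3.1, 0.6, -1.2]
grip_width: 27.3
finger_force: 30.0
```

```bash
python3 -m creep '[{"hand":0.2,"tx":0.001,"ty":0.0003,"tz":0.0,"spin":0},{"hand":0.2,"tx":0.001,"ty":0.0,"tz":0.0,"spin":0},{"hand":0.2,"tx":0.001,"ty":0.0,"tz":0.0,"spin":0}]'
python3 -m creep '[{"hand":0.2,"tx":0.001,"ty":0.0,"tz":0.0,"spin":0},{"hand":0.2,"tx":0.001,"ty":0.0,"tz":0.0,"spin":0}]'
```

```text
time: 5.88
tool_pos: [585.3, 98.6, 75.7]
tcp_rot: [3.141, 0.002, 1.759]
contact_force: [3.5, -7.0, -2.0]
grip_width: 27.7
finger_force: 30.0
time: 6.12
tool_pos: [584.9, 100.5, 75.7]
tcp_rot: [3.141, 0.002, 1.759]
contact_force: [3.3, -7.6, -1.8]
grip_width: 27.3
finger_force: 30.0
```

```bash
R='';python3 -m creep '[{"hand":0.2,"tx":0.003,"ty":0.0,"tz":0.0,"spin":0},{"hand":0.2,"tx":0.004,"ty":0.0,"tz":0.0,"spin":0},{"hand":0.2,"tx":0.004,"ty":0.0,"tz":0.0,"spin":0}]'
python3 -m creep '[{"hand":0.2,"tx":0.004,"ty":0.0,"tz":0.0,"spin":0},{"hand":0.2,"tx":0.004,"ty":0.0,"tz":0.0,"spin":0},{"hand":0.2,"tx":0.004,"ty":0.0,"tz":0.0,"spin":0},{"hand":0.2,"tx":0.004,"ty":0.0,"tz":0.0,"spin":0},{"hand":0.2,"tx":0.0,"ty":0.0,"tz":0.0,"spin":0}]'
python3 - <<'E'
from h import *
c=snap("top","t2");o=get_obs();print(o["tool_pos"],(o["tool_pos"][:2]-[585.6,97.2])@[-.187,.982])
im=c["color"];w=snap("wrist","w3")["color"]
a=cv2.resize(im[165:245,90:320],None,fx=3.47,fy=3.47,interpolation=cv2.INTER_CUBIC)
b=cv2.resize(w[0:300,150:400],(250,300));pad=np.zeros((300,a.shape[1],3),np.uint8);pad[:,:250]=b
cv2.imwrite("pics/c2.png",np.vstack([a,pad])[:,:,::-1])
E
```

```text
time: 6.5
tool_pos: [582.9, 111.1, 75.7]
tcp_rot: [3.142, 0.003, 1.759]
contact_force: [3.2, -8.0, -2.2]
grip_width: 27.4
finger_force: 30.0
time: 7.12
tool_pos: [579.6, 128.3, 75.7]
tcp_rot: [3.141, 0.001, 1.759]
contact_force: [2.4, -1.8, -1.3]
grip_width: 27.1
finger_force: 30.0
[579.60726824 128.41868409  75.74449728] 31.777388618493074
```

View pics/c2.png

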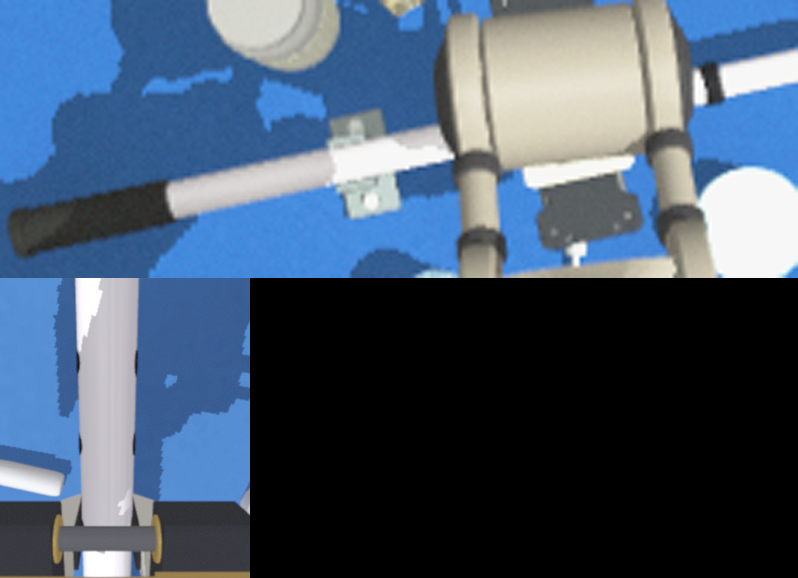

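```bash
python3 -m creep '[{"hand":0.2,"tx":0.002,"ty":0.0,"tz":0.0,"spin":0},{"hand":0.2,"tx":0.002,"ty":0.0,"tz":0.0,"spin":0},{"hand":0.2,"tx":0.002,"ty":0.0,"tz":0.0,"spin":0},{"hand":0.2,"tx":0.002,"ty":0.0,"tz":0.0,"spin":0}]'
for i in 1 2; do python3 -m creep '[{"hand":0.2,"tx":0.001,"ty":0.0,"tz":0.0,"spin":0},{"hand":0.2,"tx":0.001,"ty":0.0,"tz":0.0,"spin":0}]' | grep -E "tool|contact"; done
```

```text
time: 7.72
tool_pos: [578.3, 135.4, 75.8]
tcp_rot: [3.141, 0.002, 1.759]
contact_force: [3.5, -5.7, -1.4]
grip_width: 26.9
finger_force: 30.0
tool_pos: [577.9, 137.4, 75.7]
contact_force: [3.7, -5.9, -1.3]
tool_pos: [577.5, 139.4, 75.7]
contact_force: [3.5, -6.0, -1.0]
```

```bash
python3 -m creep '[{"hand":0.2,"tx":0.0007,"ty":0.0,"tz":0.0,"spin":0},{"hand":0.2,"tx":0.0007,"ty":0.0,"tz":0.0,"spin":0}]' | grep -E "tool|contact"
python3 -m creep '[{"hand":0.2,"tx":0.0007,"ty":0.0,"tz":0.0,"spin":0}]' | grep -E "tool|contact"
python3 -m creep '[{"hand":0.2,"tx":0.0007,"ty":0.0,"tz":0.0,"spin":0}]' | grep -E "tool|contact"
```

```text
tool_pos: [577.2, 140.9, 75.7]
contact_force: [2.8, -4.7, -0.7]
tool_pos: [577.0, 141.7, 75.7]
contact_force: [3.2, -5.0, -1.9]
tool_pos: [576.9, 142.7, 75.7]
contact_force: [3.5, -2.8, -1.4]
```

```bash
python3 -m creep '[{"hand":0.2,"tx":0.0006,"ty":0.0,"tz":0.0,"spin":0}]' | grep -E "time|tool|contact"
```

```text
time: 8.85
tool_pos: [576.6, 144.0, 75.7]
contact_force: [2.5, 1.9, -1.1]
```

```bash
python3 -m creep '[{"hand":0.2,"tx":0.0,"ty":0.0,"tz":0.0,"spin":0}]' | grep -E "time|tool|contact"
python3 - <<'E'
from h import *
c=snap("side","s3");
w=snap("wrist","w4");t=snap("top","t4")
print([proj(c,[x,y,80]) for x,y in((585.5,97.7),(604.1,101.2),(566.9,94.2))])
u,v=proj(c,[585.5,97.7,80]).astype(int)
a=cv2.resize(c["color"][v-45:v+45,u-60:u+60],None,fx=6.6,fy=6.6,interpolation=cv2.INTER_CUBIC)
cv2.imwrite("pics/c4.png",a[:,:,::-1])
g=np.abs(w["color"].astype(int)-np.load("pics/w3.npz")["color"])[150:180,215:300].mean();print(g)
E
```

```text
time: 8.98
tool_pos: [576.4, 145.3, 75.7]
contact_force: [3.0, 5.9, -0.9]
[array([263.44100937, 190.0267197 ]), array([257.18466192, 190.08884033]), array([269.69946894, 189.9645781 ])]
2.103529411764706
```

View pics/c4.png

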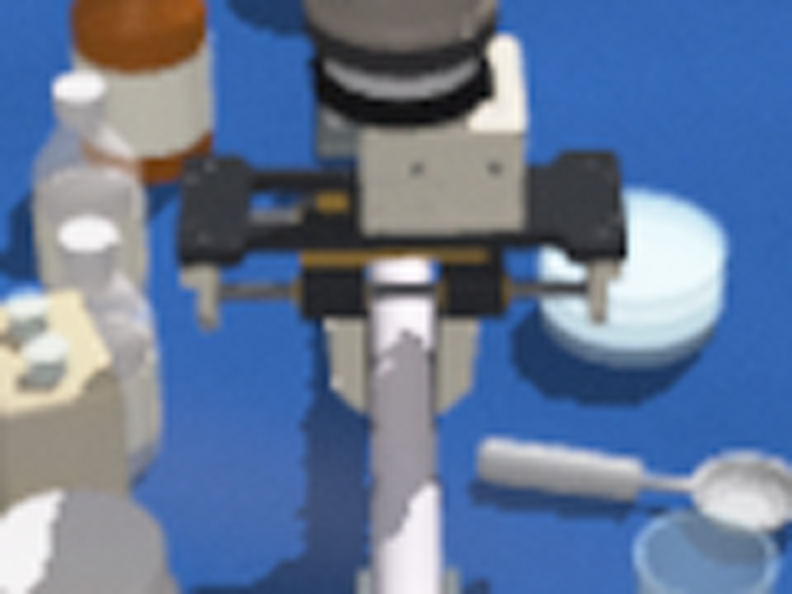

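```bash
python3 -m creep '[{"hand":0.2,"tx":0.001,"ty":0.0,"tz":0.0,"spin":0}]' | grep -E "time|tool|contact"
```

```text
time: 9.25
tool_pos: [576.2, 145.8, 75.7]
contact_force: [2.5, 2.9, -0.9]
```

```bash
python3 -m creep '[{"hand":0.2,"tx":0.0006,"ty":0.0,"tz":0.0,"spin":0},{"hand":0.2,"tx":0.0,"ty":0.0,"tz":0.0,"spin":0}]' | grep -E "time|tool|contact"
```

```text
time: 9.5
tool_pos: [576.3, 145.8, 75.7]
contact_force: [3.1, 3.8, -1.0]
```

```bash
python3 -m creep '[{"hand":0.2,"tx":0.0005,"ty":0.0,"tz":0.0,"spin":0},{"hand":0.2,"tx":0.0,"ty":0.0,"tz":0.0,"spin":0}]' | grep -E "time|tool|contact"; python3 -c "
from h import *
c=snap('wrist','w5')
a=c['color'][120:200,200:310];b=np.load('pics/w3.npz')['color'][120:200,200:310]
t=snap('top','t5')
cv2.imwrite('pics/c5.png',cv2.resize(np.hstack([b,a,]),None,fx=3.5,fy=3.5)[:,:,::-1])"
```

```text
time: 9.75
tool_pos: [576.2, 145.8, 75.7]
contact_force: [2.7, 2.7, -0.9]
```

```bash
python3 -m creep '[{"hand":0.2,"tx":0.0008,"ty":0.0,"tz":0.0,"spin":0},{"hand":0.2,"tx":0.0,"ty":0.0,"tz":0.0,"spin":0},{"hand":0.2,"tx":0.0,"ty":0.0,"tz":0.0,"spin":0},{"hand":0.2,"tx":0.0,"ty":0.0,"tz":0.0,"spin":0}]' | grep -E "time|tool|contact"
```

```text
time: 10.35
tool_pos: [576.2, 146.3, 75.7]
contact_force: [3.3, -1.4, -0.7]
```

```bash
python3 -m creep '[{"hand":0.2,"tx":0.0,"ty":0.0,"tz":0.0,"spin":0},{"hand":0.2,"tx":0.0,"ty":0.0,"tz":0.0,"spin":0},{"hand":0.2,"tx":0.0,"ty":0.0,"tz":0.0,"spin":0},{"hand":0.2,"tx":0.0005,"ty":0.0,"tz":0.0,"spin":0},{"hand":0.2,"tx":0.0005,"ty":0.0,"tz":0.0,"spin":0}]' | grep -E "time|tool|contact"
python3 -m creep '[{"hand":0.2,"tx":0.0005,"ty":0.0,"tz":0.0,"spin":0},{"hand":0.2,"tx":0.0,"ty":0.0,"tz":0.0,"spin":0}]' | grep -E "time|tool|contact"
```

```text
time: 10.98
tool_pos: [575.9, 147.6, 75.7]
contact_force: [4.2, -0.6, -0.5]
time: 11.22
tool_pos: [575.8, 148.2, 75.7]
contact_force: [4.3, -1.1, -0.7]
```

```bash
python3 -m creep '[{"hand":0.2,"tx":0.0005,"ty":0.0,"tz":0.0,"spin":0},{"hand":0.2,"tx":0.0,"ty":0.0,"tz":0.0,"spin":0}]' | grep -E "time|tool|contact"
python3 -m creep '[{"hand":0.2,"tx":0.0004,"ty":0.0,"tz":0.0,"spin":0},{"hand":0.2,"tx":0.0,"ty":0.0,"tz":0.0,"spin":0}]' | grep -E "time|tool|contact"
```

```text
time: 11.48
tool_pos: [575.7, 148.5, 75.7]
contact_force: [4.3, -1.4, -0.2]
time: 11.72
tool_pos: [575.7, 148.7, 75.7]
contact_force: [5.3, -1.6, -0.8]
```

```bash
python3 -m creep '[{"hand":0.2,"tx":0.0005,"ty":0.0008,"tz":0.0,"spin":0},{"hand":0.2,"tx":0.0,"ty":0.0,"tz":0.0,"spin":0}]' | grep -E "time|tool|contact"
python3 -c "
from h import *
c=snap('wrist','w6')
L=[np.load(f'pics/{k}.npz')['color'][60:200,200:310] for k in('w2','w3','w5','w6')]
cv2.imwrite('pics/c6.png',cv2.resize(np.hstack(L),None,fx=1.8,fy=3)[:,:,::-1])
for k in('w2','w3','w5','w6'):
    g=cv2.cvtColor(np.load(f'pics/{k}.npz')['color'],cv2.COLOR_RGB2GRAY)
    # dark hole pixels at near flank
    r=g[130:200,222:240].min(1).astype(int)
    print(k,r.tolist())"
```

```text
time: 11.98
tool_pos: [575.7, 149.0, 75.7]
contact_force: [2.2, -3.7, 2.1]
w2 [84, 85, 84, 84, 84, 82, 84, 85, 85, 82, 86, 85, 85, 85, 86, 84, 86, 84, 86, 85, 85, 85, 85, 81, 82, 79, 69, 60, 56, 44, 34, 33, 38, 43, 43, 38, 34, 34, 31, 33, 47, 54, 56, 71, 97, 121, 126, 126, 127, 127, 128, 128, 127, 126, 128, 126, 127, 128, 127, 128, 127, 129, 128, 128, 129, 127, 127, 127, 128, 127]
w3 [91, 96, 98, 109, 128, 130, 131, 129, 129, 130, 130, 132, 132, 132, 131, 132, 133, 132, 131, 133, 133, 132, 131, 130, 129, 121, 111, 105, 87, 73, 60, 58, 49, 44, 41, 39, 39, 28, 30, 28, 25, 31, 35, 51, 71, 90, 105, 124, 130, 132, 131, 132, 133, 131, 132, 132, 132, 129, 125, 122, 124, 126, 131, 131, 132, 131, 131, 131, 131, 132]
w5 [100, 108, 120, 124, 124, 128, 131, 133, 132, 134, 132, 133, 133, 133, 134, 134, 133, 133, 132, 132, 134, 134, 134, 134, 131, 125, 116, 102, 85, 76, 60, 57, 53, 44, 39, 41, 37, 34, 30, 26, 30, 34, 34, 49, 66, 93, 112, 127, 133, 133, 133, 134, 133, 133, 133, 132, 133, 133, 133, 133, 133, 134, 133, 133, 132, 132, 131, 132, 132, 130]
w6 [93, 104, 120, 131, 131, 133, 132, 133, 132, 132, 133, 133, 133, 133, 133, 134, 134, 134, 133, 134, 133, 133, 133, 133, 131, 123, 116, 111, 99, 76, 61, 56, 57, 47, 41, 43, 41, 32, 29, 25, 25, 31, 36, 54, 79, 94, 108, 127, 134, 134, 134, 134, 133, 133, 134, 133, 133, 134, 134, 134, 134, 133, 134, 132, 133, 133, 133, 132, 132, 131]
```

View pics/c6.png

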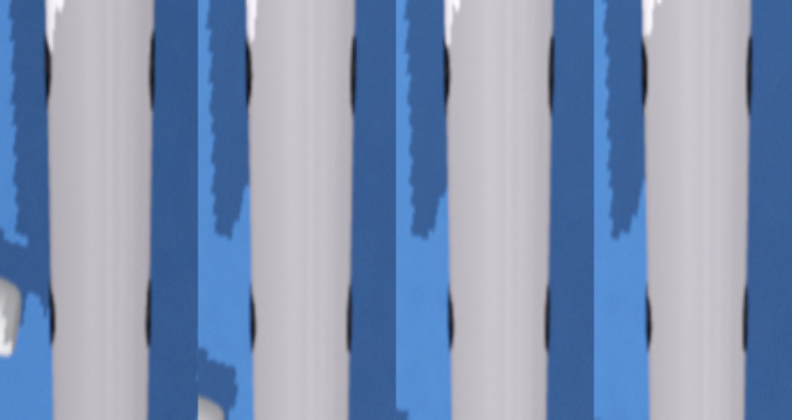

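```bash
python3 -m creep '[{"hand":0.2,"tx":0.0006,"ty":0.0,"tz":0.0,"spin":0},{"hand":0.2,"tx":0.0,"ty":0.0,"tz":0.0,"spin":0}]' | grep -E "time|tool|contact"
python3 -m creep '[{"hand":0.2,"tx":0.0006,"ty":0.0,"tz":0.0,"spin":0},{"hand":0.2,"tx":0.0,"ty":0.0,"tz":0.0,"spin":0}]' | grep -E "time|tool|contact"
```

```text
time: 12.28
tool_pos: [575.6, 149.2, 75.7]
contact_force: [1.3, -6.9, 0.6]
time: 12.52
tool_pos: [575.6, 149.3, 75.7]
contact_force: [2.9, -7.0, 0.8]
```

```bash
python3 -m creep '[{"hand":0.2,"tx":0.0008,"ty":0.0,"tz":0.0,"spin":0},{"hand":0.2,"tx":0.0,"ty":0.0,"tz":0.0,"spin":0}]' | grep -E "time|tool|contact"
python3 -m creep '[{"hand":0.2,"tx":0.0008,"ty":0.0,"tz":0.0,"spin":0},{"hand":0.2,"tx":0.0,"ty":0.0,"tz":0.0,"spin":0}]' | grep -E "time|tool|contact"
```

```text
time: 12.78
tool_pos: [575.6, 149.6, 75.7]
contact_force: [2.2, -10.3, 2.5]
time: 13.02
tool_pos: [575.5, 149.8, 75.7]
contact_force: [3.1, -13.3, 2.3]
```

```bash
python3 -m creep '[{"hand":0.2,"tx":0.0004,"ty":0.0,"tz":0.0,"spin":0},{"hand":0.2,"tx":0.0,"ty":0.0,"tz":0.0,"spin":0},{"hand":0.2,"tx":0.0,"ty":0.0,"tz":0.0,"spin":0},{"hand":0.2,"tx":0.0,"ty":0.0,"tz":0.0,"spin":0}]' | grep -E "time|tool|contact"
python3 -m creep '[{"hand":0.2,"tx":0.0,"ty":0.0,"tz":0.0,"spin":0},{"hand":0.2,"tx":0.0,"ty":0.0,"tz":0.0,"spin":0}]' | grep -E "time|tool|contact"
```

```text
time: 13.52
tool_pos: [575.5, 149.8, 75.7]
contact_force: [3.0, -14.5, 1.9]
time: 13.78
tool_pos: [575.5, 149.8, 75.7]
contact_force: [3.0, -14.4, 1.3]
```

```bash
python3 -m creep '[{"hand":0.2,"tx":-0.001,"ty":0.0,"tz":0.0,"spin":0},{"hand":0.2,"tx":-0.001,"ty":0.0005,"tz":0.0,"spin":0},{"hand":0.2,"tx":-0.001,"ty":0.0,"tz":0.0,"spin":0},{"hand":0.2,"tx":0,"ty":0.0,"tz":0.0,"spin":0},{"hand":0.2,"tx":0,"ty":0.0,"tz":0.0,"spin":0}]' | grep -E "time|tool|contact"
```

```text
time: 14.4
tool_pos: [575.6, 149.2, 75.7]
contact_force: [-2.0, -6.6, 3.7]
```

```bash
python3 -m creep '[{"hand":0.2,"tx":-0.001,"ty":-0.0003,"tz":0.0,"spin":0},{"hand":0.2,"tx":-0.0005,"ty":0.0,"tz":0.0,"spin":0},{"hand":0.2,"tx":0,"ty":0.0,"tz":0.0,"spin":0}]' | grep -E "time|tool|contact"
```

```text
time: 14.78
tool_pos: [575.8, 148.8, 75.7]
contact_force: [-3.5, -1.4, 5.9]
```

```bash
python3 -m creep '[{"hand":0.3,"tx":0,"ty":0,"tz":0.0,"spin":0},{"hand":0.6,"tx":0,"ty":0.0,"tz":0.0,"spin":0},{"hand":1,"tx":0,"ty":0.0,"tz":0.0,"spin":0},{"hand":1,"tx":0,"ty":0.0,"tz":0.0,"spin":0},{"hand":1,"tx":0,"ty":0.0,"tz":0.0,"spin":0}]' | grep -E "time|tool|contact|width"
python3 -m creep '[{"hand":1,"tx":0,"ty":0,"tz":0.0,"spin":0},{"hand":1,"tx":0,"ty":0.0,"tz":-0.02,"spin":0},{"hand":1,"tx":0,"ty":0.0,"tz":-0.04,"spin":0},{"hand":1,"tx":0,"ty":0.0,"tz":-0.05,"spin":0},{"hand":1,"tx":-0.03,"ty":0.0,"tz":-0.05,"spin":0}]' | grep -E "time|tool|contact|width"
python3 -m creep '[{"hand":1,"tx":-0.05,"ty":-0.04,"tz":0.0,"spin":0},{"hand":1,"tx":-0.05,"ty":-0.04,"tz":0,"spin":0},{"hand":1,"tx":-0.05,"ty":-0.05,"tz":0,"spin":0},{"hand":1,"tx":-0.05,"ty":-0.05,"tz":0,"spin":0},{"hand":1,"tx":-0.05,"ty":-0.05,"tz":0,"spin":0}]' | grep -E "time|tool|contact|width"
python3 -m creep '[{"hand":1,"tx":-0.05,"ty":0,"tz":0.0,"spin":0},{"hand":1,"tx":-0.05,"ty":0,"tz":0,"spin":0},{"hand":1,"tx":0,"ty":0,"tz":0,"spin":0}]' | grep -E "time|tool|contact|width"
python3 -c "
from h import *
c=snap('top','t7')['color']
cv2.imwrite('pics/c7.png',cv2.resize(c[110:260,90:330],None,fx=3.3,fy=3.3,interpolation=cv2.INTER_CUBIC)[:,:,::-1])"
```

```text
time: 15.4
tool_pos: [576.7, 148.5, 75.5]
contact_force: [0.6, -0.7, 0.0]
grip_width: 62.9
time: 16.02
tool_pos: [581.9, 120.1, 237.2]
contact_force: [0.7, -0.2, 1.3]
grip_width: 91.7
time: 16.65
tool_pos: [417.3, -148.1, 236.0]
contact_force: [0.3, -1.5, 0.7]
grip_width: 91.8
time: 17.02
tool_pos: [437.3, -247.9, 235.4]
contact_force: [0.3, 1.0, 0.4]
grip_width: 91.9
```

View pics/c7.png

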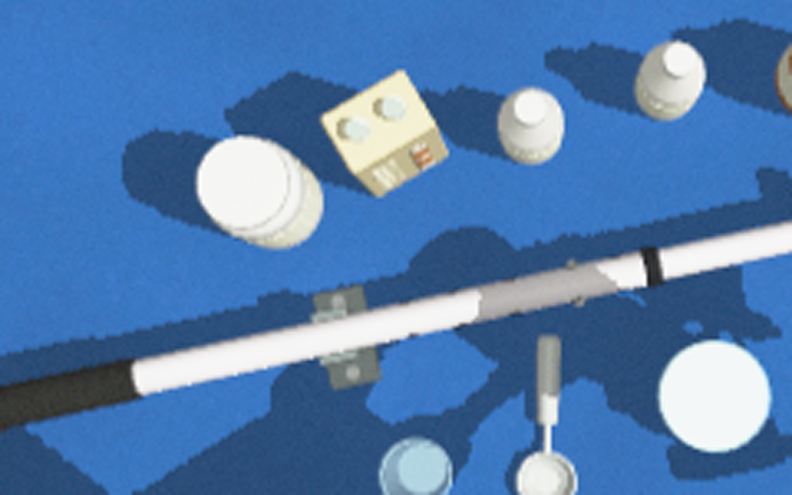

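The crop shows both buttons standing proud again, at crop pixels (572,264) and (580,300). The mouth ring has moved about 50 mm nearer to them, and the bystanders have not moved.

```bash
python3 -c "
from plant import close_job
print(close_job())"
```

```text
the job is handed in; nothing more can be done
None
```

The pole is one hole longer (handle drawn out about 50 mm): both buttons clicked into the next pair of holes and it held a tug of about 14.5 N. I let go, the last top view showed both buttons standing proud and nothing near the pole moved, and the job is handed in at about 17 s.

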